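# Set the reagent selector to its third click

### The job

The scale of the reagent selector has worn off, so its lever is set by feel: with the fingertips, push the black lever gently all the way back to the stop at the red end, then push it towards the green end through its clicks and leave it resting in the third click, without ever going on past the third. Only push it, never take it between the fingers, and leave the vials, bottles and everything else standing where they are.

Things in the scene. Friction and masses are not known exactly. Their poses are not given: they have to be found in the camera images.
- selector: fixed reagent selector: cream housing, 90 mm along x, 200 along y, flat top 50 mm up, on a 12 mm steel plate (230 along y, x -50 to +125; its part beyond the housing is a ledge for vials). Origin: on the bench under the housing's centre, z up. The lever slides in a straight slot along y over the middle of the top: red strip = home end (-y), green strip = far end (+y).
- lever_top (a point): centre of the top face of the lever's black upright paddle: 45 mm wide (selector x), 12 mm thick (selector y, the slide), 36 mm high, from 64 to 100 mm above the bench on a thin stem. Axes as the selector's. With the lever home it is at x = 0, y = -45 mm of the selector.
- lever (a joint): lever travel in m, towards the green end. Home notch 0; hard stop at -0.003, from where it springs back to 0 when let go. Sprung notches (clicks) every 18 mm: first 0.018, second 0.036, third 0.054, then 0.072, 0.090. Leaving a notch takes about 6 to 7 N either way, falling to nothing midway; past midway the lever jumps into the next notch by itself and stays. It starts in click 1, 2 or 3.
- vial_a: amber glass vial with white cap, 26 mm across, 50 mm high, standing on the selector's base ledge (beyond the housing, nearer the red end). Loose; leave alone. Origin: centre of its underside.
- vial_b: the same kind of vial, standing on the ledge nearer the green end. Loose; leave alone. Origin: centre of its underside.
- salt_jar: white jar with red cap, 60 mm across, 88 mm high, past the green end of the selector. Loose; leave alone. Origin: centre of its underside.
- reagent_bottle: clear bottle with red cap, 72 mm across, 145 mm high, behind the selector. Loose; leave alone. Origin: centre of its underside.
- amber_bottle: amber bottle with blue cap, 66 mm across, 135 mm high, behind the selector. Loose; leave alone. Origin: centre of its underside.
- beaker: empty glass beaker, 60 mm across, 70 mm high, past the red end of the selector. Loose; leave alone. Origin: centre of its underside.
- spatula: narrow lab spatula, steel with blue handle, 180 mm long, 12 wide, lying on the bench. Loose; leave alone. Origin: on its underside, near its middle.

How it is judged:
On the way, in this order (a step that is already met when the one before it is completed fails the run):
1. the lever is pushed back to the stop at the red end (joint below 3 mm) (value of joint lever below 0.003 m), for 0.1 s.
2. the lever rests in the third click (54 mm, within 3 mm) (value of joint lever between 0.051 and 0.057 m), for 0.2 s.
At the end, for the whole second after the job is handed in: The lever is at rest in its third click (54 mm from home, within 3 mm), and every loose thing is within 20 mm of where it stood (all of step 2 and velocity of joint lever between -0.005 and 0.005 m/s and distance of each of vial_a, vial_b, salt_jar, reagent_bottle, amber_bottle, beaker, spatula from where it was at the start of the episode below 0.02 m); the robot touches nothing.
It fails at once if the lever goes on past the third click (beyond 63 mm, midway to the fourth) (value of joint lever above 0.063 m).
It fails at once if the lever is taken between the fingers (the middle of the grip inside the paddle while the fingers bear on it) (contact force between the fingers and lever above 0.5 N and x of the grasp point in the frame of lever_top between -0.035 and 0.035 m and y of the grasp point in the frame of lever_top between -0.005 and 0.005 m and z of the grasp point in the frame of lever_top below 0.008 m).
It fails at once if the lever is shoved or squeezed with more than 40 N (contact force between the arm and lever above 40 N).
It fails at once if the lever is shoved or squeezed by the fingers with more than 40 N (contact force between the fingers and lever above 40 N).
It fails at once if a vial, bottle, jar, beaker or the spatula is moved, lifted or knocked (more than 20 mm) (distance of any of vial_a, vial_b, salt_jar, reagent_bottle, amber_bottle, beaker, spatula from where it was at the start of the episode above 0.02 m).
It also fails if it takes over 64 s, if anything falls off the work surface, if the arm or the gripper's body presses on something with over 40 N, if the wrist force passes 120 N, or if a joint passes its speed limit or range.

### The arm

A 6-joint arm with a two-finger parallel gripper is mounted at the origin on the work surface. World frame = base frame: x ahead of the robot, y to its left, z up, the work surface at z = 0. Lengths are in m, angles in rad, forces in N, time in s.
With the tool pointing down it reaches from about 0.375 to 0.9 m from the base axis. Payload 3.1 kg.
Tool frame: the origin (TCP) lies on the centre line of the jaws, within the pads' length; the fingertips stand 22 mm ahead of it and the grasp point (between the pads) lies 3 mm ahead of it; z points along the fingers, y is the line along which they close (so a half turn about z gives the same grasp; the last joint's range is limited). The gripper opens to 85 mm and grips with 20 to 120 N. Pads are 22 mm wide; open, the fingers measure 114 mm over their backs; the gripper's body (76 mm by 85 mm) begins 54 mm behind the grasp point. The pads swing forward as they close: fully open they stand 13 mm farther back than shut.
Start: joints at [-1.363, 0.527, 1.433, -0, 1.181, -0.178], TCP at [0.236, -0.579, 0.253] pointing down, gripper open.
Joint ranges: [-3.08, 3.08], [-0.75, 2.2], [0.22, 2.44], [-1.43, 4.57], [0, 2.65], [-2.85, 2.85]. Speed limits (rad/s): [2.79, 2.79, 3.14, 3.14, 3.14, 3.14].

### API

Orientations are given as a unit quaternion [x, y, z, w].
In Python, from station import manip gives the robot as it stands.
- The arm moves only by the tool move_tool, called after "Emit:" by a JSON object that holds its "name" and its "arguments". Schema: {"type":"object","properties":{"rows":{"type":"array","items":{"type":"array","items":{"type":"number"},"minItems":5,"maxItems":5},"minItems":1,"maxItems":20},"grip_n":{"type":"number"},"only":{"type":"string"},"quiet":{"type":"boolean"},"lines":{"type":"string"}},"required":["rows"],"additionalProperties":false}. rows is a list of rows, 1 to 20 of them, each of 5 numbers: dx, dy, dz in a scale on which 1.0 is 0.75 m, then a turn about the tool's z in parts of the range, where 1.0 means 2 rad, then the opening from 0.0 (shut) to 1.0 (fully open); each row is the pose to reach, as a shift and turn from the pose commanded when the call began, along the tool's axes at that moment; what a row does not reach only later rows make up. A row lasts 1/10 s, in which the tool goes at most 0.05 m and 0.15 rad, less where a joint would pass 70% of its speed; a pose out of reach is approached as far as the arm can. The fingers move at their own pace and stop on an object; grip_n is the grip in N (left out, the last holds). Time passes only in rows, so rows that do not move let the fingers close. The tool returns the time, the measured TCP pose, the force, the opening and the grip force at its end. only (a regular expression) keeps the lines of the reply that match it, lines (a string "A,B") keeps lines A to B, and quiet returns only ok. A shift or turn number past 1, either way, is cut back to 1. Input that does not fit is refused with a message, and nothing moves.
- manip.sense(): the state, without advancing time (a new reading comes with each control period).
- manip.snapshot(name): name is "side" or "top" or "wrist"; returns a dict with "pixels" (400x640x3 uint8, red, green, blue), "range_z" (400x640 float32, m along the optical axis (not along the pixel's ray), 0 where there is no reading), "fov_y" (degrees; the focal length in pixels is half the picture's height over the tangent of half this angle, whatever the lens; pixels are square), "cx", "cy" (the principal point, pixels), "R" (3x3) and "t" (3): a world point X has camera coordinates R X + t; the wrist camera has in their place "hand_eye" (4x4, takes a point from camera to tool coordinates, whose origin is the TCP and whose axes are the flange's). Camera axes: x right, y down, z forward; pixel columns grow to the right and rows downward; lengths in m; the calibration is good to about 2 mm. The wrist camera is an equidistant fisheye: a pixel r from the principal point sees the ray r / f radians off the axis. A picture is of the moment at which its call begins: read the wrist's pose just before it.
- manip.sign_off(): hands the job in; it is judged then, once.
The state is a dict: "t": time; "q": joint angles; "qd": joint speeds; "tau": joint torques, N m; "tcp_pos": TCP position; "tool_rot": TCP orientation; "force": force on the tool from outside, world axes, zero at the start; "ft_torque": the same for the moment, N m; "finger_gap": opening from 0.0 (shut) to 1.0 (fully open); "gripper_force": force on a finger pad.
Only numpy, scipy, OpenCV 4.12 (cv2) and the standard library are available. Lean on these libraries where they do the work, as an engineer would, in place of code of your own. Each camera call takes 0.05 s, during which the arm holds its last target. There are 200 camera calls.

## Working session

There is one attempt and no reset: what is moved stays moved. The work goes in short steps, Python scripts to look and compute and a tool call to move; the robot and the scene stay as the last step left them, time stands still between calls to the robot, and variables do not carry over. Pictures are saved under pics/ and viewed, at most 10 in all, crops included, and the job is handed in when it is done.

```bash
ls; mkdir -p pics
```

Run:
```python
from station import manip
import cv2,numpy as np
print(manip.sense())
for n in("top","side"):
    s=manip.snapshot(n); cv2.imwrite(f"pics/{n}0.png",s["pixels"][:,:,::-1]); np.savez(f"{n}0.npz",**s)
    print({k:v for k,v in s.items() if k not in("pixels","range_z")})
```

```text
pics
station.py
{'t': 0.0, 'q': array([-1.36250995e+00,  5.28482326e-01,  1.43391666e+00,  2.67392559e-06,
        1.18140541e+00, -1.78482761e-01]), 'qd': array([ 0.00120368, -0.0007606 , -0.00083809,  0.00069283, -0.00011224,
        0.00147757]), 'tau': array([-2.49438481e-04, -4.42352092e+01, -1.78024578e+01, -2.53369462e-04,
        8.48403055e-03, -2.03851255e-05]), 'tcp_pos': array([ 0.23564426, -0.57814312,  0.25231908]), 'tool_rot': array([ 9.81358903e-01,  1.92180852e-01, -1.52426445e-05, -1.10576367e-03]), 'force': array([-0.0468252 ,  0.41689211,  0.47511801]), 'ft_torque': array([ 0.00658389,  0.01847405, -0.0428596 ]), 'gripper_force': 0.0, 'finger_gap': 0.9988049507077353}
{'fov_y': 52.58075016220091, 'cx': 316.7810948923808, 'cy': 193.39211227834184, 'R': array([[ 0.004314  , -0.99998748, -0.00253685],
       [-0.97918357, -0.00370941, -0.20294281],
       [ 0.20293086,  0.00335954, -0.97918731]]), 't': array([-0.03593932,  0.52789334,  1.23096874])}
{'fov_y': 44.71240337486461, 'cx': 318.68262214010167, 'cy': 196.3941126896901, 'R': array([[ 0.94253423,  0.3339496 ,  0.01033855],
       [ 0.21501207, -0.58258105, -0.78381702],
       [-0.25573233,  0.74099729, -0.62090578]]), 't': array([-0.47433638, -0.08161303,  1.49872027])}
```

View pics/top0.png

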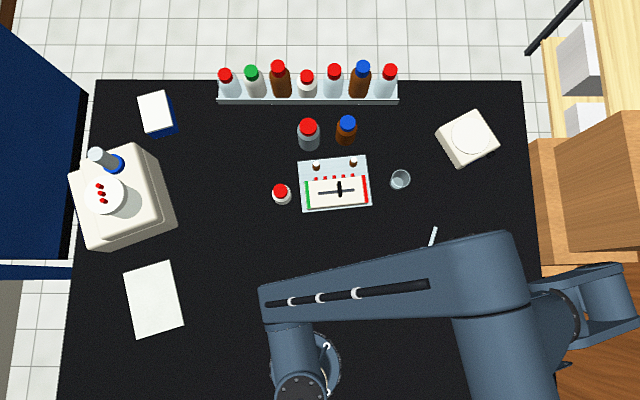

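View pics/side0.png

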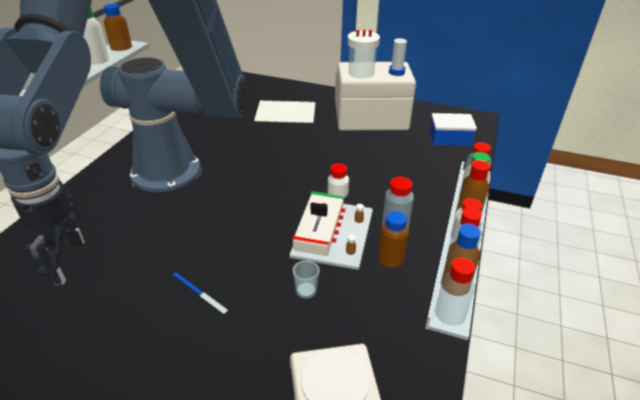

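The top view shows the selector at about (335,190), with green to the left (+y) and red to the right. The lever is at (339,188), the vials at (316,166) and (353,162), the jar at (281,193) and the beaker at (400,179). The side view agrees. Next I measure positions from the depth data.

Create h.py:
```python
import numpy as np,cv2
def cloud(s):
    f=200/np.tan(np.radians(float(s["fov_y"]))/2); z=s["range_z"]
    v,u=np.mgrid[:400,:640]
    P=np.stack([(u-s["cx"])/f*z,(v-s["cy"])/f*z,z],-1)
    return (P-s["t"])@s["R"]   # R^T(P-t)
```

Run:
```python
from h import *
for n,(a,b,c,d) in(("top",(140,225,270,420)),("side",(150,310,280,420))):
    s=dict(np.load(n+"0.npz")); W=cloud(s); p=s["pixels"].astype(int)
    box=np.zeros((400,640),bool); box[a:b,c:d]=1; box&=s["range_z"]>0
    r,g,bl=p[...,0],p[...,1],p[...,2]; z=W[...,2]
    top=box&(abs(z-.05)<.008)
    for nm,m in(("top",top&(r>150)&(g>120)),("red",top&(r>150)&(g<90)),("green",top&(g>r+50)),("lever",box&(abs(z-.1)<.012)&(p.max(-1)<60)),("tall.1",box&(z>.085)&(z<.11))):
        if m.sum()<4: print(n,nm,m.sum());continue
        q=W[m]; R=cv2.minAreaRect(q[:,:2].astype(np.float32)*1000)
        print(n,nm,m.sum(),np.median(q,0).round(4),[np.round(x,1) for x in R])
s=dict(np.load("top0.npz")); cv2.imwrite("pics/crop.png",cv2.resize(s["pixels"][140:225,255:425,::-1],None,fx=4,fy=4,interpolation=2))
```

```text
top top 1426 [ 0.531  -0.0855  0.05  ] [array([565.2, -88.7]), array([148.5, 402.3]), np.float64(6.2)]
top red 87 [ 0.5468 -0.1864  0.0513] [array([566.5, -72. ]), array([261. ,  85.6]), np.float64(79.7)]
top green 105 [ 0.5265 -0.0027  0.051 ] [array([525.8,  -2.6]), array([90.1, 11.7]), np.float64(6.2)]
top lever 52 [ 0.5355 -0.102   0.1004] [array([605.7, -60.3]), array([204.9,  24.1]), np.float64(31.7)]
top tall.1 228 [0.5345 0.0674 0.0905] [array([601.5,  -1.4]), array([180.8, 210.1]), np.float64(1.5)]
side top 1560 [ 0.5485 -0.1137  0.0476] [array([ 571. , -119.1]), array([150.4, 419.9]), np.float64(6.5)]
side red 79 [ 0.5452 -0.1873  0.049 ] [array([ 546.9, -187.4]), array([89.2, 11.5]), np.float64(4.8)]
side green 80 [ 0.5289 -0.0036  0.049 ] [array([526.9,  -3.3]), array([88. , 14.9]), np.float64(7.4)]
side lever 66 [ 0.5403 -0.1091  0.0948] [array([ 540.3, -108.2]), array([39.2,  9.8]), np.float64(8.0)]
side tall.1 756 [ 0.7242 -0.1071  0.0967] [array([640.3, -34.4]), array([208.9, 302. ]), np.float64(76.5)]
```

View pics/crop.png

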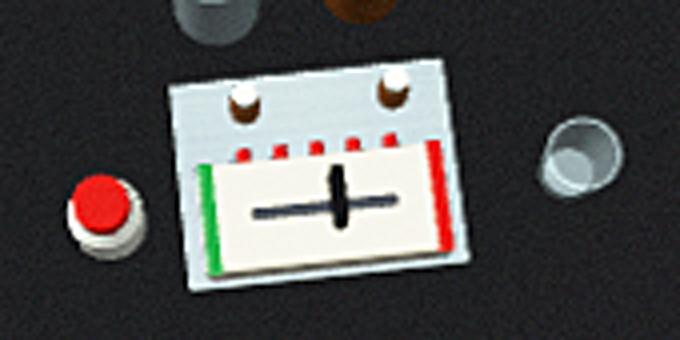

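The rows are not in the units I measure in: shifts go in shares of 0.75 m and turns go in shares of 2 rad. I convert before sending: 0.467 m is 0.6227, -0.356 m is -0.4747, -1.295 rad is -0.6475.

Emit:
{"name": "move_tool", "arguments": {"rows": [[0.04, -0.0293, 0, -0.04, 0], [0.08, -0.06, 0, -0.08, 0], [0.12, -0.0907, 0, -0.12, 0], [0.16, -0.1213, 0, -0.16, 0], [0.2, -0.152, 0, -0.2, 0], [0.24, -0.1827, 0, -0.245, 0], [0.28, -0.2133, 0, -0.29, 0], [0.32, -0.244, 0, -0.335, 0], [0.36, -0.2747, 0, -0.375, 0], [0.4, -0.3053, 0, -0.415, 0], [0.44, -0.336, 0, -0.46, 0], [0.48, -0.3667, 0, -0.5, 0], [0.52, -0.3973, 0, -0.54, 0], [0.56, -0.4267, 0, -0.585, 0], [0.6, -0.4573, 0, -0.625, 0], [0.6227, -0.4747, 0, -0.6475, 0], [0.6227, -0.4747, 0, -0.6475, 0], [0.6227, -0.4747, 0, -0.6475, 0]], "grip_n": 30}}

```text
t: 1.9
tcp_pos: [0.5336, -0.0727, 0.2529]
tool_rot: [0.667, 0.745, -0.0, -0.0]
force: [-0.0, -0.2, 1.0]
finger_gap: -0.003
gripper_force: 0.0
```

Create st.py:
```python
import numpy as np
from station import manip
s=manip.sense(); C=np.array([.5365,-.095]); a=.111
x,y,z,w=s["tool_rot"]
d=s["tcp_pos"][:2]-C; f=s["force"]
ex=np.array([np.cos(a),np.sin(a)]); ey=np.array([-np.sin(a),np.cos(a)])
print("t",round(s["t"],2),"sel x,y mm",(d@ex*1e3).round(1),(d@ey*1e3).round(1),"z",s["tcp_pos"][2].round(4),"Fx,Fy,Fz",(f[:2]@ex).round(1),(f[:2]@ey).round(1),f[2].round(1),"toolx ang",round(2*np.arctan2(y,x),3),"gap",round(s["finger_gap"],3))
```

```bash
python3 st.py
```

```text
t 1.9 sel x,y mm -0.4 22.5 z 0.2529 Fx,Fy,Fz -0.0 -0.2 1.0 toolx ang 1.683 gap -0.003
```

To row units: 0.155 m is 0.2067, 0.15 m is 0.2.

Emit:
{"name": "move_tool", "arguments": {"rows": [[0, 0, 0.04, 0, 0], [0, 0, 0.08, 0, 0], [0, 0, 0.12, 0, 0], [0, 0, 0.1467, 0, 0], [0, 0, 0.1667, 0, 0], [0, 0, 0.1867, 0, 0], [0, 0, 0.2, 0, 0], [0, 0, 0.2067, 0, 0], [0, 0, 0.2067, 0, 0], [0, 0, 0.2067, 0, 0]]}}

```text
t: 2.9
tcp_pos: [0.5343, -0.0733, 0.0988]
tool_rot: [0.667, 0.745, 0.0, 0.0]
force: [-0.5, -0.7, -0.2]
finger_gap: -0.002
gripper_force: 0.0
```

```bash
python3 st.py
```

Run:
```python
from h import *
from station import manip
s=manip.snapshot("side"); cv2.imwrite("pics/s1.png",cv2.resize(s["pixels"][110:290,250:420,::-1],None,fx=3.3,fy=3.3))
```

```text
t 2.9 sel x,y mm 0.2 21.8 z 0.0988 Fx,Fy,Fz -0.5 -0.7 -0.2 toolx ang 1.681 gap -0.002
```

View pics/s1.png

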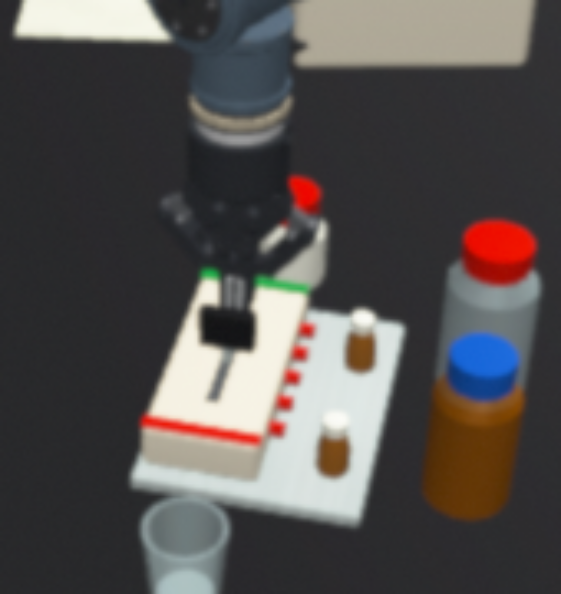

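The closed fingers stand behind the paddle (around (235,325) in the crop) on its green side, clear of everything. I push towards red.

To row units: -0.03 m is -0.04, -0.028 m is -0.0373.

Emit:
{"name": "move_tool", "arguments": {"rows": [[-0.0067, 0, 0, 0, 0], [-0.0133, 0, 0, 0, 0], [-0.0173, 0, 0, 0, 0], [-0.0213, 0, 0, 0, 0], [-0.0253, 0, 0, 0, 0], [-0.0293, 0, 0, 0, 0], [-0.0333, 0, 0, 0, 0], [-0.0373, 0, 0, 0, 0], [-0.04, 0, 0, 0, 0]]}}

```text
t: 3.85
tcp_pos: [0.5373, -0.1035, 0.0982]
tool_rot: [0.667, 0.745, -0.0, 0.0]
force: [-0.2, -0.0, -0.4]
finger_gap: 0.001
gripper_force: 0.0
```

```bash
python3 st.py
```

```text
t 3.85 sel x,y mm -0.1 -8.5 z 0.0982 Fx,Fy,Fz -0.2 -0.0 -0.4 toolx ang 1.682 gap 0.001
```

Emit:
{"name": "move_tool", "arguments": {"rows": [[-0.004, 0, 0, 0, 0], [-0.008, 0, 0, 0, 0], [-0.012, 0, 0, 0, 0], [-0.016, 0, 0, 0, 0], [-0.02, 0, 0, 0, 0], [-0.024, 0, 0, 0, 0], [-0.024, 0, 0, 0, 0]]}}

```text
t: 4.55
tcp_pos: [0.5396, -0.1216, 0.0984]
tool_rot: [0.667, 0.745, -0.0, 0.0]
force: [0.5, 0.8, 0.1]
finger_gap: -0.003
gripper_force: 0.0
```

```bash
python3 st.py
```

```text
t 4.55 sel x,y mm 0.1 -26.8 z 0.0984 Fx,Fy,Fz 0.6 0.8 0.1 toolx ang 1.681 gap -0.003
```

To row units: -0.002 m is -0.0027, -0.001 m is -0.0013.

Emit:
{"name": "move_tool", "arguments": {"rows": [[-0.0013, 0, 0, 0, 0], [-0.0027, 0, 0, 0, 0], [-0.0027, 0, 0, 0, 0]]}}

```text
t: 4.85
tcp_pos: [0.5395, -0.1226, 0.0983]
tool_rot: [0.667, 0.745, 0.0, -0.0]
force: [0.0, 0.8, -0.5]
finger_gap: -0.002
gripper_force: 0.2
```

```bash
python3 st.py
```

```text
t 4.85 sel x,y mm -0.1 -27.8 z 0.0983 Fx,Fy,Fz 0.1 0.8 -0.5 toolx ang 1.682 gap -0.002
```

Emit:
{"name": "move_tool", "arguments": {"rows": [[-0.0013, 0, 0, 0, 0], [-0.0027, 0, 0, 0, 0], [-0.0027, 0, 0, 0, 0]]}}

```text
t: 5.15
tcp_pos: [0.5395, -0.1232, 0.0983]
tool_rot: [0.667, 0.745, 0.001, -0.001]
force: [1.6, 6.0, 1.3]
finger_gap: 0.001
gripper_force: 2.7
```

```bash
python3 st.py
```

```text
t 5.15 sel x,y mm -0.2 -28.3 z 0.0983 Fx,Fy,Fz 2.2 5.8 1.3 toolx ang 1.681 gap 0.001
```

Emit:
{"name": "move_tool", "arguments": {"rows": [[-0.0013, 0, 0, 0, 0], [-0.0013, 0, 0, 0, 0]]}}

```text
t: 5.35
tcp_pos: [0.5396, -0.124, 0.0983]
tool_rot: [0.667, 0.745, 0.001, -0.001]
force: [1.1, 6.0, 1.8]
finger_gap: -0.0
gripper_force: 2.7
```

```bash
python3 st.py
```

```text
t 5.35 sel x,y mm -0.2 -29.2 z 0.0983 Fx,Fy,Fz 1.7 5.9 1.8 toolx ang 1.681 gap -0.0
```

To row units: -0.001 m is -0.0013.

Emit:
{"name": "move_tool", "arguments": {"rows": [[-0.0013, 0, 0, 0, 0], [-0.0013, 0, 0, 0, 0]]}}

```text
t: 5.55
tcp_pos: [0.5397, -0.1253, 0.0983]
tool_rot: [0.667, 0.745, 0.0, -0.001]
force: [-0.3, 5.5, 0.8]
finger_gap: -0.0
gripper_force: 2.3
```

```bash
python3 st.py
```

```text
t 5.55 sel x,y mm -0.2 -30.5 z 0.0983 Fx,Fy,Fz 0.3 5.5 0.8 toolx ang 1.682 gap -0.0
```

Emit:
{"name": "move_tool", "arguments": {"rows": [[-0.0013, 0, 0, 0, 0], [-0.0013, 0, 0, 0, 0]]}}

```text
t: 5.75
tcp_pos: [0.5397, -0.1257, 0.0983]
tool_rot: [0.667, 0.745, 0.001, -0.001]
force: [0.7, 8.3, 2.6]
finger_gap: 0.001
gripper_force: 3.9
```

```bash
python3 st.py
```

```text
t 5.75 sel x,y mm -0.2 -30.9 z 0.0983 Fx,Fy,Fz 1.7 8.2 2.6 toolx ang 1.681 gap 0.001
```

Emit:
{"name": "move_tool", "arguments": {"rows": [[-0.0013, 0, 0, 0, 0], [-0.0013, 0, 0, 0, 0]]}}

```text
t: 5.95
tcp_pos: [0.5397, -0.1258, 0.0983]
tool_rot: [0.667, 0.745, 0.001, -0.002]
force: [1.1, 10.3, 2.3]
finger_gap: -0.002
gripper_force: 5.2
```

```bash
python3 st.py
```

```text
t 5.95 sel x,y mm -0.2 -31.0 z 0.0983 Fx,Fy,Fz 2.3 10.2 2.3 toolx ang 1.68 gap -0.002
```

The stop shows at y = -31.0 (force rising with no more motion), which matches the geometry. Now up and over to the red side.

To row units: -0.06 m is -0.08, -0.04 m is -0.0533.

Emit:
{"name": "move_tool", "arguments": {"rows": [[0.0067, 0, 0, 0, 0], [0.0133, 0, 0, 0, 0], [0.0133, 0, -0.0267, 0, 0], [0.0133, 0, -0.0533, 0, 0], [0.0133, 0, -0.08, 0, 0], [0.0133, 0, -0.08, 0, 0], [-0.0133, 0, -0.08, 0, 0], [-0.0333, 0, -0.08, 0, 0], [-0.056, 0, -0.08, 0, 0], [-0.056, 0, -0.08, 0, 0], [-0.056, 0, -0.0533, 0, 0], [-0.056, 0, -0.0267, 0, 0], [-0.056, 0, 0, 0, 0], [-0.056, 0, 0, 0, 0], [-0.056, 0, 0, 0, 0]]}}

```text
t: 7.45
tcp_pos: [0.5445, -0.17, 0.098]
tool_rot: [0.667, 0.745, -0.0, -0.001]
force: [-1.0, 0.1, 0.1]
finger_gap: -0.001
gripper_force: 0.0
```

```bash
python3 st.py
```

Run:
```python
from h import *
from station import manip
s=manip.snapshot("side"); cv2.imwrite("pics/s2.png",cv2.resize(s["pixels"][110:290,250:420,::-1],None,fx=3.3,fy=3.3))
```

```text
t 7.45 sel x,y mm -0.3 -75.5 z 0.098 Fx,Fy,Fz -1.0 0.2 0.1 toolx ang 1.682 gap -0.001
```

View pics/s2.png

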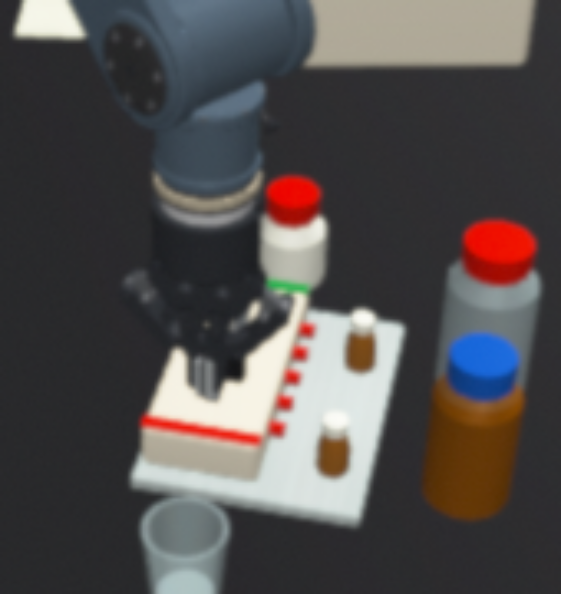

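The fingers are now on the red side (205,375), with the paddle just behind them at (235,365). I push towards green.

To row units: 0.028 m is 0.0373, 0.027 m is 0.036.

Emit:
{"name": "move_tool", "arguments": {"rows": [[0.0067, 0, 0, 0, 0], [0.0133, 0, 0, 0, 0], [0.0173, 0, 0, 0, 0], [0.02, 0, 0, 0, 0], [0.0227, 0, 0, 0, 0], [0.0253, 0, 0, 0, 0], [0.028, 0, 0, 0, 0], [0.0307, 0, 0, 0, 0], [0.0333, 0, 0, 0, 0], [0.036, 0, 0, 0, 0], [0.0373, 0, 0, 0, 0], [0.0373, 0, 0, 0, 0]]}}

```text
t: 8.7
tcp_pos: [0.5415, -0.1418, 0.0981]
tool_rot: [0.667, 0.745, -0.0, -0.0]
force: [-0.4, -0.4, 0.5]
finger_gap: -0.001
gripper_force: 0.0
```

```bash
python3 st.py
```

```text
t 8.7 sel x,y mm -0.2 -47.1 z 0.0981 Fx,Fy,Fz -0.5 -0.4 0.5 toolx ang 1.682 gap -0.001
```

Emit:
{"name": "move_tool", "arguments": {"rows": [[0.0027, 0, 0, 0, 0], [0.0053, 0, 0, 0, 0], [0.008, 0, 0, 0, 0], [0.0107, 0, 0, 0, 0], [0.0133, 0, 0, 0, 0], [0.016, 0, 0, 0, 0], [0.0187, 0, 0, 0, 0], [0.0213, 0, 0, 0, 0], [0.0213, 0, 0, 0, 0]]}}

```text
t: 9.6
tcp_pos: [0.5397, -0.1257, 0.0983]
tool_rot: [0.667, 0.745, 0.0, -0.001]
force: [0.2, 0.2, -0.6]
finger_gap: -0.001
gripper_force: 0.0
```

```bash
python3 st.py
```

```text
t 9.6 sel x,y mm -0.2 -30.8 z 0.0983 Fx,Fy,Fz 0.2 0.1 -0.6 toolx ang 1.682 gap -0.001
```

To row units: 0.008 m is 0.0107, 0.007 m is 0.0093.

Emit:
{"name": "move_tool", "arguments": {"rows": [[0.0027, 0, 0, 0, 0], [0.0053, 0, 0, 0, 0], [0.008, 0, 0, 0, 0], [0.0093, 0, 0, 0, 0], [0.0107, 0, 0, 0, 0], [0.0107, 0, 0, 0, 0]]}}

```text
t: 10.2
tcp_pos: [0.5393, -0.1199, 0.0984]
tool_rot: [0.666, 0.746, -0.001, 0.001]
force: [-0.7, -5.0, -1.0]
finger_gap: 0.001
gripper_force: 2.5
```

```bash
python3 st.py
```

```text
t 10.2 sel x,y mm 0.0 -25.0 z 0.0984 Fx,Fy,Fz -1.3 -4.8 -1.0 toolx ang 1.683 gap 0.001
```

Contact comes at -25, as expected for click 2. I go on gently past midway (-17), stopping short of -13.

To row units: 0.009 m is 0.012, 0.008 m is 0.0107.

Emit:
{"name": "move_tool", "arguments": {"rows": [[0.0013, 0, 0, 0, 0], [0.0027, 0, 0, 0, 0], [0.004, 0, 0, 0, 0], [0.0053, 0, 0, 0, 0], [0.0067, 0, 0, 0, 0], [0.008, 0, 0, 0, 0], [0.0093, 0, 0, 0, 0], [0.0107, 0, 0, 0, 0], [0.012, 0, 0, 0, 0], [0.012, 0, 0, 0, 0]]}}

```text
t: 11.2
tcp_pos: [0.5379, -0.1091, 0.0983]
tool_rot: [0.667, 0.745, 0.0, -0.0]
force: [0.1, 0.1, -0.0]
finger_gap: 0.002
gripper_force: 0.0
```

```bash
python3 st.py
```

Run:
```python
from h import *
from station import manip
s=manip.snapshot("top"); cv2.imwrite("pics/s3.png",cv2.resize(s["pixels"][140:225,255:425,::-1],None,fx=4,fy=4,interpolation=2))
```

```text
t 11.2 sel x,y mm -0.1 -14.2 z 0.0983 Fx,Fy,Fz 0.1 0.1 -0.0 toolx ang 1.682 gap 0.002
```

The force is zero, so the lever has jumped ahead. I retreat and verify.

To row units: -0.2 m is -0.2667, -0.12 m is -0.16.

Emit:
{"name": "move_tool", "arguments": {"rows": [[-0.0133, 0, 0, 0, 0], [-0.0267, 0, 0, 0, 0], [-0.0267, 0, -0.04, 0, 0], [-0.0267, 0, -0.08, 0, 0], [-0.0267, 0, -0.1333, 0, 0], [-0.0267, 0, -0.1867, 0, 0], [-0.0533, -0.0267, -0.2133, 0, 0], [-0.1067, -0.0533, -0.2133, 0, 0], [-0.16, -0.08, -0.2133, 0, 0], [-0.2133, -0.1067, -0.2133, 0, 0], [-0.2667, -0.1333, -0.2133, 0, 0], [-0.2667, -0.1333, -0.2133, 0, 0], [-0.2667, -0.1333, -0.2133, 0, 0], [-0.2667, -0.1333, -0.2133, 0, 0], [-0.2667, -0.1333, -0.2133, 0, 0]]}}

```text
t: 12.75
tcp_pos: [0.4611, -0.3183, 0.2582]
tool_rot: [0.666, 0.746, 0.0, -0.0]
force: [-0.9, -0.5, 0.7]
finger_gap: -0.001
gripper_force: 0.0
```

```bash
python3 st.py
```

Run:
```python
from h import *
from station import manip
C=np.array([.5365,-.095]);a=.111;ey=np.array([-np.sin(a),np.cos(a)])
for n in("side","top"):
    s=manip.snapshot(n); W=cloud(s); p=s["pixels"]
    m=(abs(W[...,2]-.1)<.008)&(p.max(-1)<60)&(abs(W[...,0]-.535)<.05)&(W[...,1]>-.19)&(W[...,1]<0)
    print(n,m.sum(),((np.median(W[m][:,:2],0)-C)@ey*1e3+45).round(1))
    cv2.imwrite(f"pics/{n}4.png",cv2.resize(p[110:290,250:430,::-1],None,fx=3,fy=3))
```

```text
t 12.75 sel x,y mm -99.7 -213.6 z 0.2582 Fx,Fy,Fz -1.0 -0.4 0.7 toolx ang 1.683 gap -0.001
side 47 49.0
top 44 56.5
```

View pics/top4.png

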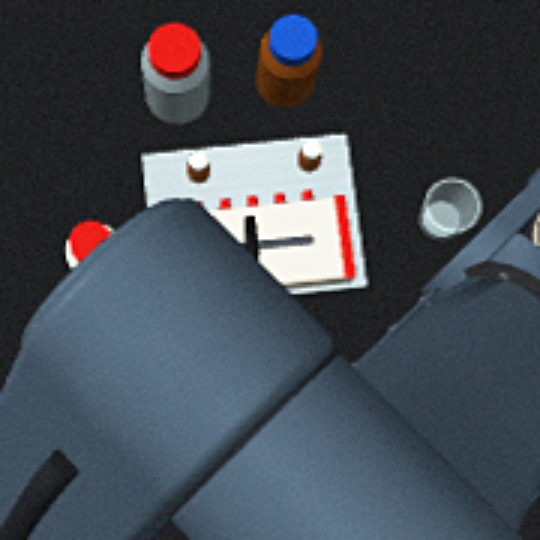

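The paddle is at (250,240) in the crop. Both views put it one click (about 18 mm) on from its start in click 2, so it is in the third click. The things in view stand where they were.

```bash
python3 -c "
from station import manip
print(manip.sign_off())"
```

```text
the job is handed in; nothing more can be done
None
```

I pushed the lever back to the red stop, then through the clicks to rest in the third, and handed the job in at about 13 s; the force readings and both cameras agree on the third click, but no verdict came back.

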